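Clear the sweep, release two catches and hold the drying-cage gate wide

TASK

The brake parts are about to go into the drying cage: move the socket extension bar out of the gate's way, laying it flat across the middle of the white tile and letting go of it. Then open the cage: first squeeze the catch on the fixed frame (right of the gate) fully home, where it stays; only after that squeeze the catch on the gate, keep it squeezed while you start the gate moving, and swing the gate towards yourself past the detent click. Hold it wide open, at least 70 degrees, and finish while still holding it there, as its spring pulls it back; leave everything else on the bench where it is.

Things in the scene. Friction and masses are not known exactly. Their poses are not given: they have to be found in the camera images.
- bar: steel socket extension bar, 151 long, lying flat in front of the gate. Origin under its middle; own x axis along its length, z up. Round shaft 13 in diameter between 45 either side of the middle, its axis 9.5 above the surface; square-bodied ends 19 wide. 0.22 kg, balanced within 10 of the middle. Grip the shaft across its length at the middle, fingertips near the surface
- tile: white glazed ceramic tile, 200 x 200 x 8, fixed flat on the bench at the front right. Origin at the centre of its underside, z up; its top is 8 higher
- cage: stainless wire drying cage, 200 deep, 380 wide, fixed to the bench. Origin at the centre of its underside; own x points from its front to its back (away from the robot), y to the left, z up. The gate and the fixed panel lie in the front plane 100 in front of the origin; top rails are 162 above the bench
- gate (a joint): swing gate angle (rad): 0 shut, grows as its free right edge swings towards the robot (clockwise from above), stop at 1.65. Hinge at its left edge; 215 wide, 162 tall, 12 thick, lower edge 12 above the bench. A spring always closes it (0.15 N m shut, 0.28 at 1.35). A ball detent adds up to about 6 N at the gate catch from 0.45 to 0.7, passed at 0.95; let go beyond, it falls back to about 0.9
- gate_hinge (a point): point on the hinge axis of the gate, 200 above the bench; its axes are the gate's own: at every angle -y points from the hinge along the gate to its free edge, z up (so its yaw is the cage's yaw minus the gate angle)
- gate_catch_mid (a point): middle between the two upright paddles of the gate's catch, 200 above the bench, 160 from the hinge; turns with the gate. Paddles side by side along the gate (own y), each 24 x 6, from 163 to 215 above the bench; 62 over outer faces at rest, 38 squeezed; they close evenly. Take from above on the outer faces, fingertips 178 or more above the bench (a tongue runs below at the free-edge side)
- gate_catch (a joint): travel of each paddle of the gate's catch (m): 0 out, 0.012 fully squeezed. Sprung, about 3 N at rest to 7 N squeezed; it springs out when let go. Its tongue is free of the keeper on the frame from 0.009 on; keep it squeezed until the gate is past 0.15 rad
- frame_catch_mid (a point): middle between the two upright paddles of the catch on the fixed frame right of the gate, 200 above the bench; axes as the cage's. Paddles side by side along the cage's y, sizes as on the gate's catch (62 over outer faces, 38 squeezed), 125 right of that catch when the gate is shut. Its tongue bars the gate's free edge from in front
- frame_catch (a joint): travel of each paddle of the frame's catch (m): 0 out (gate barred), 0.012 fully squeezed; the gate is free of it from 0.009 on. Stiff slide, about 5 N, no spring: it stays where it is left
- jerry_can: bystander: red plastic jerry can, 110 x 200 x 245, standing at the left; origin at its underside
- caliper: bystander: aluminium brake caliper, about 75 x 165 x 62, lying at the left; origin at its underside
- spanner: bystander: steel open-ended spanner, 150 long, lying flat near the robot, right of centre; origin at its underside
- jar: bystander: closed glass jar, 68 across, 100 tall, right of the cage; origin at its underside
- mug: bystander: ceramic mug, 80 across, 90 tall, right of the cage; origin at its underside
- brush: bystander: hand brush with wooden handle, 170 long, lying inside the cage; origin at its underside
There are look-alikes about, which are no part of the job. What is shaped like the bar but blue, red or turquoise is not meant.

How it is judged:
On the way, in this order (a step that is already met when the one before it is completed fails the run):
1. the bar lies on the tile, let go (x of bar in the frame of tile between -0.06 and 0.06 m and y of bar in the frame of tile between -0.06 and 0.06 m and z of bar in the frame of tile between 0.002 and 0.018 m and contact force between bar and tile above 0.5 N and linear speed of bar below 0.03 m/s and contact force between bar and the fingers below 0.1 N), for 0.2 s.
2. the frame's catch is squeezed home, the gate's catch still out and the gate shut (value of joint frame_catch above 0.0095 m and value of joint gate_catch below 0.004 m and value of joint gate below 0.05 rad), for 0.1 s.
3. the gate's catch is squeezed with the gate still nearly shut (value of joint gate_catch above 0.009 m and value of joint gate below 0.12 rad), for 0.1 s.
4. the gate has swung past its detent (value of joint gate above 1 rad), for 0.1 s.
At the end, for the whole second after the job is handed in: gate still (under 0.15 rad/s) beyond 1.17 rad (67 degrees), fingers bearing on it or its catch with over 0.8 N; frame catch over 8 mm squeezed; bar at rest on the tile, untouched, its middle within 60 mm of the tile's centre along each edge (all of step 1 and value of joint gate above 1.17 rad and velocity of joint gate between -0.15 and 0.15 rad/s and contact force between gate and the fingers above 0.8 N and value of joint frame_catch above 0.008 m); the arm keeps its last pose, push and grip.
It fails at once if the gate's catch is squeezed before the frame's catch is home (value of joint gate_catch above 0.006 m and value of joint frame_catch below 0.006 m).
It fails at once if the gate strikes the bar (contact force between gate and bar above 2 N).
It fails at once if a bystander is moved by more than 30 mm (distance of any of jerry_can, caliper, spanner, jar, mug, brush from where it was at the start of the episode above 0.03 m).
It also fails if it takes over 67 s, if anything falls off the work surface, if the arm or the gripper's body presses on something with over 40 N, if the wrist force passes 120 N, or if a joint passes its speed limit or range.

ROBOT

A 6-joint arm with a two-finger parallel gripper is mounted at the origin on the work surface. World frame = base frame: x ahead of the robot, y to its left, z up, the work surface at z = 0. Lengths are in m, angles in rad, forces in N, time in s.
With the tool pointing down it reaches from about 0.35 to 0.775 m from the base axis. Payload 7.3 kg.
Tool frame: the origin (TCP) lies midway between the tips of the shut fingers; the grasp point (between the pads) lies 19 mm behind it; z points along the fingers, y is the direction in which the jaws open and shut (so a half turn about z gives the same grasp; the last joint's range is limited). The gripper opens to 92 mm and grips with 3 to 60 N. Pads are 19 mm wide; open, the fingers measure 130 mm over their backs; the gripper's body (75 mm by 190 mm) begins 47 mm behind the grasp point.
Start: joints at [-0.146, 0.342, 1.524, -0, 1.275, -0.146], TCP at [0.525, 0, 0.227] pointing down, gripper open.
Joint ranges: [-2.53, 2.53], [-0.77, 2.02], [0.04, 2.7], [-1, 4.14], [0.28, 2.66], [-3.11, 3.11]. Speed limits (rad/s): [2.57, 2.57, 3.14, 3.14, 3.14, 3.14].

INTERFACE

Orientations are given as [roll, pitch, yaw] about the fixed x, y, z axes, in that order (R = Rz(yaw) Ry(pitch) Rx(roll)).
In Python, from cell import robot gives the robot as it stands.
- The arm moves only by the shell command python3 -m crank 'ROWS' [FORCE]. ROWS is a JSON object of lists of equal length, an entry for each row: "claw": the opening, from 0 (shut) to 1 (fully open); "delta_pos": the shift along the tool's x, y, z in units of 25 mm (1.0 is 25 mm), a list of three; "roll": the turn about the tool's z in units of 6 degrees (1.0 is 6 degrees). In form: {"claw": [claw, ...], "delta_pos": [[dx, dy, dz], ...], "roll": [roll, ...]}. A call has exactly 8 rows; each row is the pose to reach, as a shift and turn from the pose commanded when the call began, along the tool's axes at that moment; what a row does not reach only later rows make up. A row lasts 1/12 s, in which the tool goes at most 41.7 mm and 7.16 degrees, less where a joint would pass 70% of its speed; a pose out of reach is approached as far as the arm can. A call with a gripper value outside its range is refused whole. The fingers move at their own pace and stop on an object; FORCE is the grip in N (left out, the last holds). Time passes only in rows, so rows that repeat a pose let the fingers close, or fill a call up. It gives the time, the measured TCP pose, the force and the opening at its end, in the units of the state.
- robot.observe(): the state, without advancing time (a new reading comes with each control period).
- robot.read_camera(name): name is "scene" or "side" or "wrist"; returns a dict with "color" (400x640x3 uint8, blue, green, red), "fx", "fy", "cx", "cy" (pixels), "rvec" (rotation vector, rad) and "tvec" (3), from world to camera coordinates, as OpenCV has them; the wrist camera has in their place "hand_eye" (4x4, takes a point from camera to tool coordinates, whose origin is the TCP and whose axes are the flange's). Camera axes: x right, y down, z forward; pixel columns grow to the right and rows downward; lengths in m; the calibration is good to about 2 mm. A picture is of the moment at which its call begins: read the wrist's pose just before it. There is no depth.
- robot.hand_in(): hands the job in, once; it reports no verdict.
The state is a dict: "time": time; "qpos": joint angles; "qvel": joint speeds; "joint_efforts": joint torques, N m; "tool_pos": TCP position; "tool_rot": TCP orientation; "contact_force": force on the tool from outside, world axes, zero at the start; "torque": the same for the moment, N m; "opening": finger opening in m.
Only numpy, scipy, OpenCV 4.12 (cv2) and the standard library are available. Lean on these libraries where they do the work, as an engineer would, in place of code of your own. Each camera call takes 0.05 s, during which the arm holds its last target.

## Working session

There is one attempt and no reset: what is moved stays moved. The work goes in short steps, Python scripts to look and compute and a shell command to move; the robot and the scene stay as the last step left them, time stands still between calls to the robot, and variables do not carry over. Pictures are saved under pics/ and viewed, and the job is handed in when it is done.

```bash
ls; mkdir -p pics
python3 - <<'E'
from cell import robot
import cv2
print(robot.observe())
for n in ["scene","side","wrist"]:
    d=robot.read_camera(n); cv2.imwrite(f"pics/{n}0.png",d["color"])
    print(n,{k:v for k,v in d.items() if k!="color"})
E
```

```text
pics
{'time': 0.0, 'qpos': array([-1.46029803e-01,  3.42721348e-01,  1.52502330e+00,  3.52063717e-06,
        1.27542403e+00, -1.46013407e-01]), 'qvel': array([-0.00041208, -0.00119911,  0.00073209, -0.00087906, -0.00024918,
        0.00143756]), 'joint_efforts': array([ 7.61924657e-04, -4.31245601e+01, -2.44219762e+01,  7.17750052e-02,
        5.59406646e-02, -1.04314388e-04]), 'tool_pos': array([5.24581655e-01, 6.92237297e-05, 2.26043500e-01]), 'tool_rot': array([-3.14003389e+00, -2.32634890e-04,  1.57077872e+00]), 'contact_force': array([-0.4014482 ,  0.11710169, -0.77134116]), 'torque': array([ 0.02069261,  0.03497535, -0.01275684]), 'opening': 0.09186666159730736}
scene {'fx': 375.3662701580661, 'fy': 375.3662701580661, 'cx': 321.31683047074324, 'cy': 193.22957626124685, 'rvec': array([ 1.07001678,  2.45708591, -0.95753369]), 'tvec': array([ 0.27268576, -0.20656836,  1.55361784])}
side {'fx': 446.7817598164705, 'fy': 446.7817598164705, 'cx': 323.1805810834716, 'cy': 206.4497904296631, 'rvec': array([ 0.79218904, -2.48457021,  1.23837893]), 'tvec': array([0.43796968, 0.23894518, 1.30451556])}
wrist {'fx': 307.2962671630146, 'fy': 307.2962671630146, 'cx': 320.6645961366874, 'cy': 199.6341741886818, 'hand_eye': array([[ 8.88329281e-04, -9.68459451e-01, -2.49169625e-01,
         6.61137479e-02],
       [ 9.99999524e-01,  7.59899729e-04,  6.11618628e-04,
        -3.16289176e-04],
       [-4.02983911e-04, -2.49170050e-01,  9.68459666e-01,
        -1.58485408e-01],
       [ 0.00000000e+00,  0.00000000e+00,  0.00000000e+00,
         1.00000000e+00]])}
```

View pics/scene0.png

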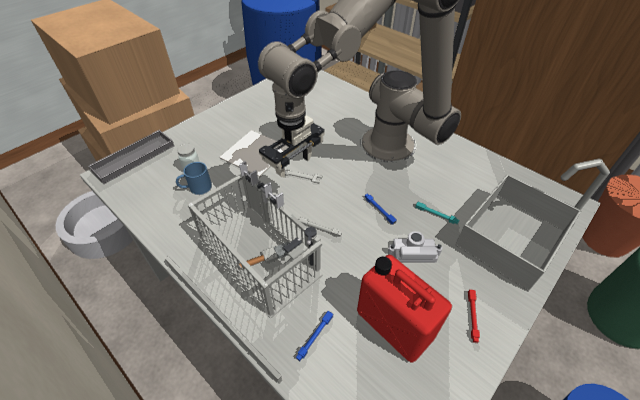

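View pics/side0.png

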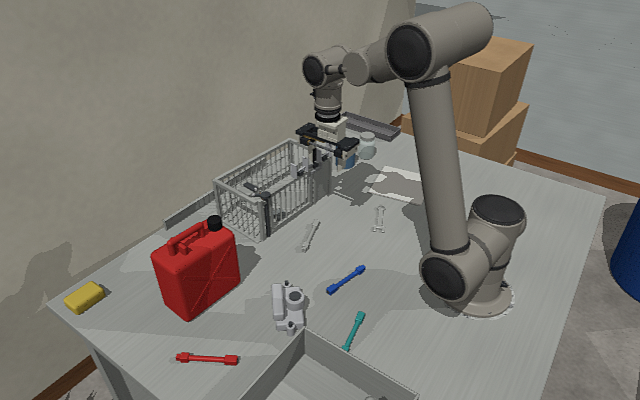

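View pics/wrist0.png

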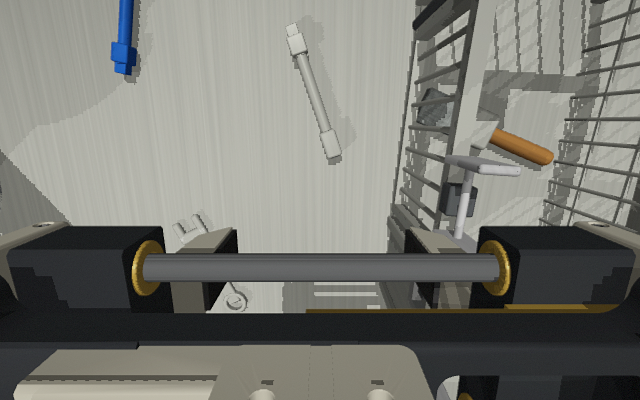

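The steel bar is at wrist (292,28)–(333,155), scene ~(320,227) and side ~(308,236). The shapes like it are blue (wrist 122,40; scene 380,208 and 315,335), turquoise (scene 437,212) and red (scene 473,315). The only uncoloured one lies in front of the gate, so that is the one meant. The spanner (wrist 190,230 to 235,300; scene 300,175) has a different shape. I'll confirm with crops.

```bash
cat > h.py <<'E'
import numpy as np, cv2
from scipy.spatial.transform import Rotation as Ro
from cell import robot
def cam(n):
    s=robot.observe(); d=robot.read_camera(n)
    if n=="wrist":
        T=np.eye(4);T[:3,:3]=Ro.from_euler('xyz',s['tool_rot']).as_matrix();T[:3,3]=s['tool_pos']
        M=T@d['hand_eye']; d['R']=M[:3,:3]; d['C']=M[:3,3]
    else:
        R,_=cv2.Rodrigues(d['rvec']); d['R']=R.T; d['C']=-R.T@d['tvec']
    return d
def ray(d,u,v):
    r=d['R']@np.array([(u-d['cx'])/d['fx'],(v-d['cy'])/d['fy'],1]); return r/np.linalg.norm(r)
def onz(d,u,v,z):
    r=ray(d,u,v); return d['C']+r*(z-d['C'][2])/r[2]
def proj(d,p):
    q=d['R'].T@(np.array(p)-d['C']); return d['fx']*q[0]/q[2]+d['cx'],d['fy']*q[1]/q[2]+d['cy']
def tri(rs):
    A=np.zeros((3,3));b=np.zeros(3)
    for d,u,v in rs:
        r=ray(d,u,v);P=np.eye(3)-np.outer(r,r);A+=P;b+=P@d['C']
    p=np.linalg.solve(A,b); return p,[np.linalg.norm((np.eye(3)-np.outer(ray(*q),ray(*q)))@(p-q[0]['C'])) for q in rs]
def crop(d,x0,y0,x1,y1,k,f):
    cv2.imwrite(f,cv2.resize(d['color'][y0:y1,x0:x1],None,fx=k,fy=k,interpolation=cv2.INTER_CUBIC))
def st():
    s=robot.observe(); print({k:np.round(s[k],4) for k in ['time','tool_pos','tool_rot','contact_force','opening']})
E
python3 - <<'E'
from h import *
w=cam("wrist"); crop(w,230,0,430,170,4,"pics/w1.png")
s=cam("scene"); crop(s,170,130,360,270,4,"pics/s1.png")
d=cam("side"); crop(d,200,110,430,270,3,"pics/d1.png")
a=onz(w,292,28,0.0095);b=onz(w,333,155,0.0095);print(a,b,np.linalg.norm(a-b),(a+b)/2, np.degrees(np.arctan2(*(b-a)[[1,0]])))
print(proj(s,(a+b)/2),proj(d,(a+b)/2),s['C'],d['C'])
E
```

```text
[0.49263036 0.16502932 0.0095    ] [0.53934023 0.02570882 0.0095    ] 0.14694220936159177 [0.5159853  0.09536907 0.0095    ] -71.46528373023997
(np.float64(318.83888730625375), np.float64(226.98626576662883)) (np.float64(311.1840174538003), np.float64(235.09134586922391)) [1.07181856 0.61656554 1.00090376] [-0.14084975  0.99132173  0.9737123 ]
```

View pics/w1.png

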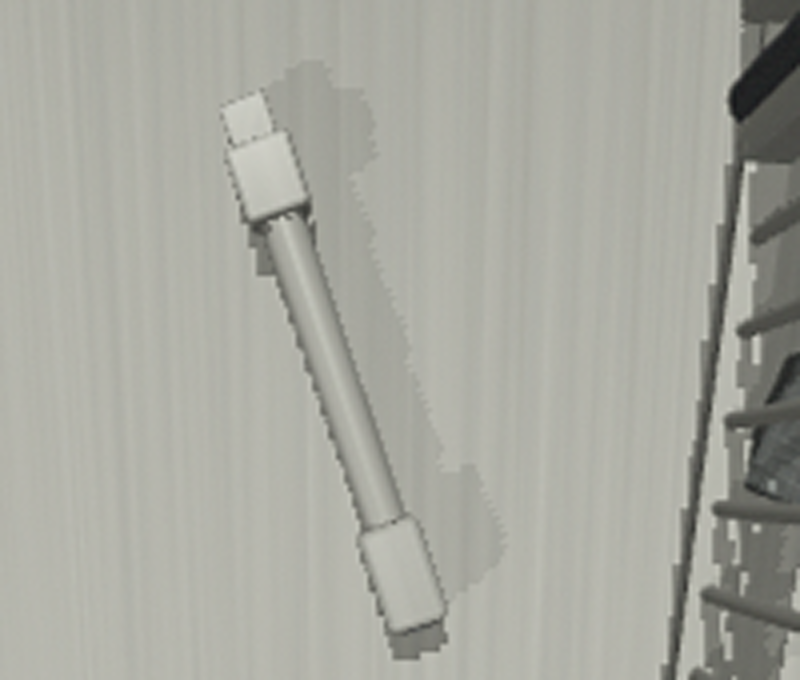

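View pics/s1.png

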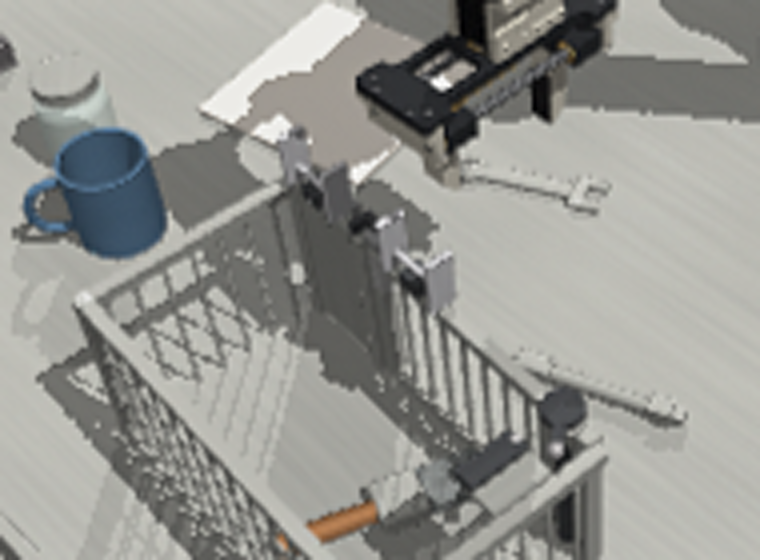

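View pics/d1.png

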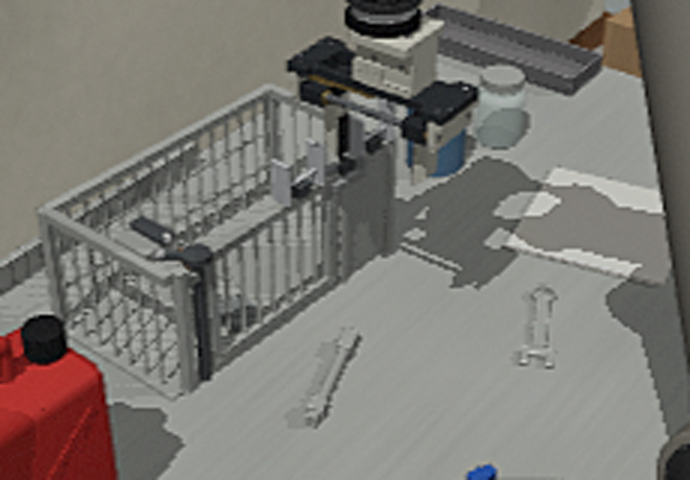

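Run:
```python
from h import *
w=cam("wrist");s=cam("scene");d=cam("side")
L=tri([(w,290.8,24),(s,341,232.5),(d,303.3,250)]);R=tri([(w,333.8,157),(s,299,218),(d,317,221.7)])
print(L,R)
a,b=onz(w,230+288/4,222/4,.0095),onz(w,230+383/4,522/4,.0095)
print(a,b,(a+b)/2,np.linalg.norm(a-b),np.degrees(np.arctan2(*(b-a)[[1,0]])))
C=lambda u,v:(s,170+u/4,130+v/4)
D=lambda u,v:(d,200+u/3,110+v/3)
print('gate paddles',tri([C(392,218),D(278,163)]),tri([C(437,255),D(278,163)]),tri([C(392,218),D(316,142)]))
print('rail corner left-front?',tri([C(603,448),D(178,272)]))
print('hinge cap',tri([C(562,400),D(197,250)]))
print('back right',tri([C(82,298),D(268,90)]), 'front-right frame', onz(s,170+282/4,130+188/4,.162))
for n in [(200,108),(325,3),(400,140),(352,182)]: print('tile',onz(s,170+n[0]/4,130+n[1]/4,.008))
```

```text
(array([0.49031736, 0.16883098, 0.01527642]), [np.float64(0.0022804233707670717), np.float64(0.0035967291355295428), np.float64(0.003086390786061794)]) (array([0.53927541, 0.0252042 , 0.01284897]), [np.float64(0.0020307402787841365), np.float64(0.003651035362753422), np.float64(0.004259224692098224)])
[0.50354869 0.13709559 0.0095    ] [0.53069888 0.05470028 0.0095    ] [0.51712379 0.09589793 0.0095    ] 0.08675321357825767 -71.7623592674267
gate paddles (array([0.63274139, 0.01714957, 0.21884963]), [np.float64(0.01988310961337774), np.float64(0.019883109613377886)]) (array([0.62435127, 0.04465854, 0.21835204]), [np.float64(0.0018081454338032487), np.float64(0.001808145433803306)]) (array([ 0.61849915, -0.0116013 ,  0.21608155]), [np.float64(0.0013933452979443617), np.float64(0.0013933452979444823)])
rail corner left-front? (array([0.63235005, 0.20844578, 0.1621447 ]), [np.float64(0.005614753741460637), np.float64(0.005614753741460626)])
hinge cap (array([0.6316894 , 0.17259585, 0.17417968]), [np.float64(0.00027019032966879493), np.float64(0.00027019032966861973)])
back right (array([ 0.79959912, -0.15706957,  0.1599177 ]), [np.float64(0.0025210956962840128), np.float64(0.002521095696284028)]) front-right frame [ 0.6255287  -0.14126911  0.162     ]
tile [ 0.52794323 -0.42725007  0.008     ]
tile [ 0.3361763  -0.46590851  0.008     ]
tile [ 0.42423323 -0.24890565  0.008     ]
tile [ 0.49367043 -0.23868554  0.008     ]
```

```bash
python3 -m crank '{"claw":[1,1,1,1,1,1,1,1],"delta_pos":[[1,-0.2,0.5],[2,-0.4,1],[3,-0.6,2],[4.03,-0.8,3],[4.03,-0.8,4.24],[4.03,-0.8,4.24],[4.03,-0.8,4.24],[4.03,-0.8,4.24]],"roll":[-1,-2,-3,-3.05,-3.05,-3.05,-3.05,-3.05]}' 30
python3 - <<'E'
from h import *
st()
w=cam("wrist");cv2.imwrite("pics/w2.png",w['color'])
d=cam("side");cv2.imwrite("pics/d2.png",cv2.resize(d['color'][90:310,170:450],None,fx=2.8,fy=2.7))
s=cam("scene");crop(s,120,110,360,290,3,"pics/s2.png")
E
```

```text
time: 1.12
tool_pos: [0.5061, 0.1003, 0.1221]
tool_rot: [3.14, 0.001, 1.89]
contact_force: [0.7, 0.2, 1.3]
opening: 0.0919
{'time': np.float64(1.1167), 'tool_pos': array([0.5061, 0.1003, 0.1221]), 'tool_rot': array([3.1397e+00, 7.0000e-04, 1.8896e+00]), 'contact_force': array([0.6521, 0.2379, 1.2723]), 'opening': np.float64(0.0919)}
```

View pics/w2.png

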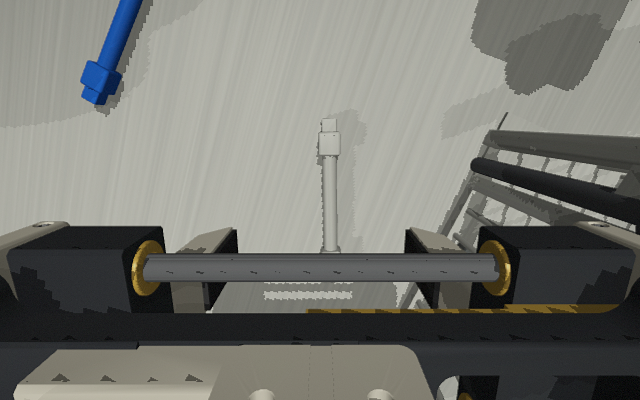

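View pics/d2.png

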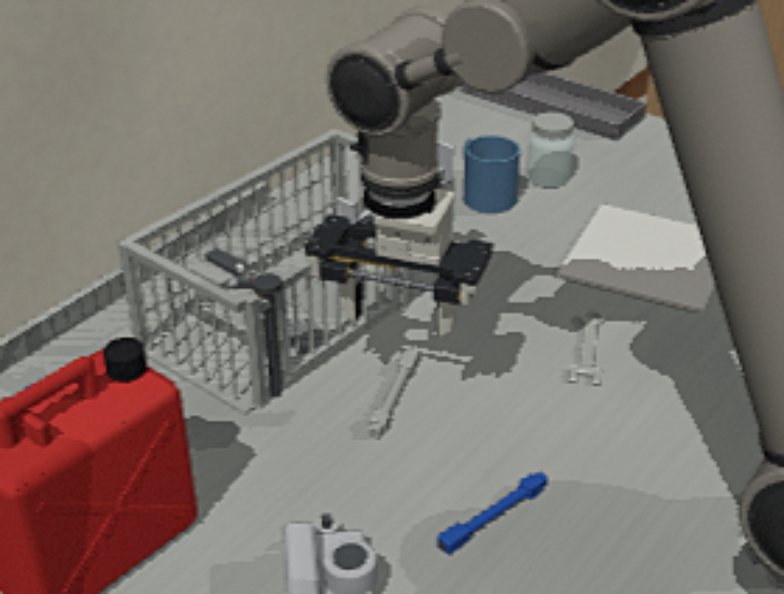

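View pics/s2.png

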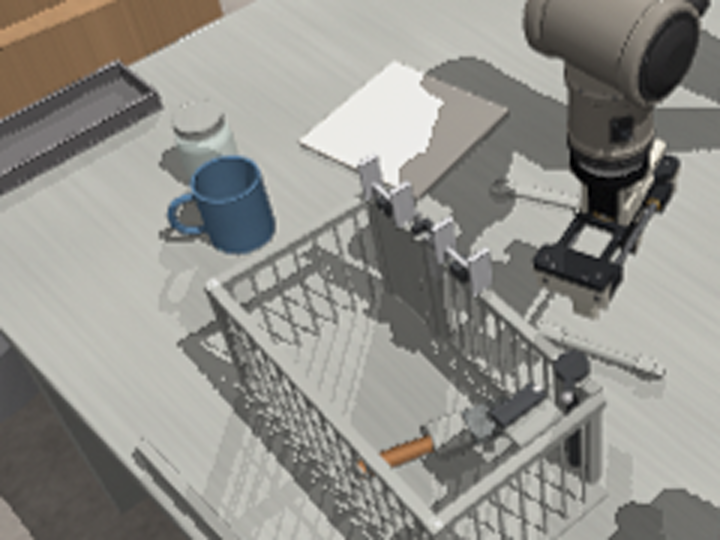

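Run:
```python
from h import *
w=cam("wrist");s=cam("scene");d=cam("side")
a,b=onz(w,329.5,155,.0095),onz(w,330.5,248,.0095); print('shaft',a,b,np.linalg.norm(a-b),np.degrees(np.arctan2(*(a-b)[[1,0]])))
e=onz(w,329.5,118,.0095);u=(a-b)/np.linalg.norm(a-b);print('tip',e,'mid',e-u*.0755, a-u*.045)
S=lambda u,v:(s,120+u/3,110+v/3); D=lambda u,v:(d,170+u/2.8,90+v/2.7)
P=[tri([S(300,142),D(605,206)]),None]
for q in [(300,142),(396,62),(510,110)]: print('tile',onz(*S(*q),.008))
print(P[0], tri([S(510,112),D(700,308)]),tri([S(425,198),D(560,268)]))
for q in [(560,268),(605,206),(700,308)]: print('tile side',onz(*D(*q),.008))
# mug, jar rim
for n,q in dict(mug=(233,175),jar=(200,118)).items(): print(n,onz(*S(*q),.09))
```

```text
shaft [0.50224005 0.13752651 0.0095    ] [0.53137229 0.05441089 0.0095    ] 0.08807323013859455 109.31569480267947
tip [0.49215867 0.16731602 0.0095    ] mid [0.51713203 0.09606589 0.0095    ] [0.51712483 0.09505954 0.0095    ]
tile [ 0.52913632 -0.42565489  0.008     ]
tile [ 0.33363294 -0.46402655  0.008     ]
tile [ 0.29587592 -0.27100857  0.008     ]
(array([ 0.52520686, -0.4335122 ,  0.00248169]), [np.float64(0.0014614233810412765), np.float64(0.0014614233810413887)]) (array([ 0.2984721 , -0.26910599,  0.00962003]), [np.float64(0.0019553340433904787), np.float64(0.0019553340433905338)]) (array([ 0.48630429, -0.2283648 ,  0.01560893]), [np.float64(0.006483326797656147), np.float64(0.006483326797656319)])
tile side [ 0.49278656 -0.24834288  0.008     ]
tile side [ 0.52187602 -0.42793369  0.008     ]
tile side [ 0.29944412 -0.27436985  0.008     ]
mug [ 0.66246476 -0.34986594  0.09      ]
jar [ 0.63110679 -0.46513156  0.09      ]
```

```bash
python3 -m crank '{"claw":[1,1,1,1,1,1,1,1],"delta_pos":[[0,0,1],[0,0,2],[0,0,3],[0,0,4],[0,0,4.4],[0,0,4.4],[0,0,4.4],[0,0,4.4]],"roll":[0,0,0,0,0,0,0,0]}' 30
```

```text
time: 2.08
tool_pos: [0.5062, 0.1008, 0.0122]
tool_rot: [3.139, 0.001, 1.89]
contact_force: [-0.1, -0.4, 1.0]
opening: 0.0917
```

```bash
python3 -m crank '{"claw":[1,1,0.1,0,0,0,0,0],"delta_pos":[[0,0,0.2],[0,0,0.3],[0,0,0.3],[0,0,0.3],[0,0,0.3],[0,0,0.3],[0,0,0.3],[0,0,0.3]],"roll":[0,0,0,0,0,0,0,0]}' 30
```

```text
time: 2.75
tool_pos: [0.5051, 0.1008, 0.0033]
tool_rot: [3.141, 0.0, 1.89]
contact_force: [1.0, 0.6, 0.2]
opening: 0.0562
```

```bash
python3 -m crank '{"claw":[0,0,0,0,0,0,0,0],"delta_pos":[[0,0,0],[0,0,0],[0,0,0],[0,0,0],[0,0,0],[0,0,0],[0,0,0],[0,0,0]],"roll":[0,0,0,0,0,0,0,0]}' 30;  python3 - <<'E'
from h import *
st()
w=cam("wrist");cv2.imwrite("pics/w3.png",w['color'])
E
```

```text
time: 3.42
tool_pos: [0.5052, 0.1008, 0.0032]
tool_rot: [3.141, 0.0, 1.89]
contact_force: [1.6, 0.3, -1.0]
opening: 0.012
{'time': np.float64(3.4167), 'tool_pos': array([0.5052, 0.1008, 0.0032]), 'tool_rot': array([3.1412e+00, 1.0000e-04, 1.8902e+00]), 'contact_force': array([ 1.6027,  0.2861, -1.0369]), 'opening': np.float64(0.012)}
```

View pics/w3.png

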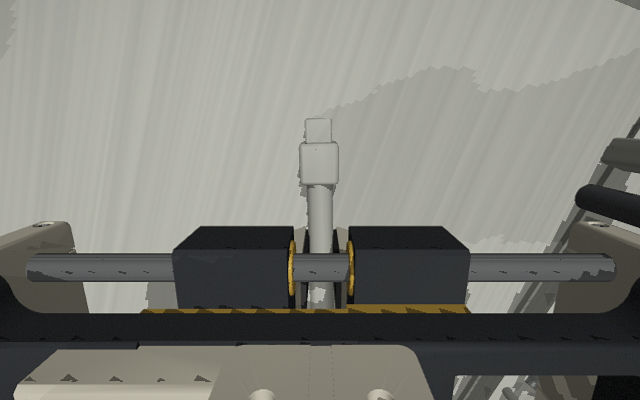

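```bash
python3 -m crank '{"claw":[0,0,0,0,0,0,0,0],"delta_pos":[[0,-0.2,-0.8],[0,-0.6,-1.8],[-0.3,-1.2,-3],[-1,-2,-4],[-2,-3,-4.5],[-3.2,-3.6,-4.5],[-4.5,-4.1,-4.5],[-5.5,-4.5,-4.5]],"roll":[0,0,0,0,0,0,0,0]}' 30
```

```text
time: 4.13
tool_pos: [0.4404, -0.0669, 0.116]
tool_rot: [-3.141, 0.0, 1.89]
contact_force: [0.8, -0.5, -1.5]
opening: 0.0122
```

```bash
python3 -m crank '{"claw":[0,0,0,0,0,0,0,0],"delta_pos":[[-1.3,-0.6,0],[-2.6,-1.2,0],[-3.9,-1.8,0],[-5.2,-2.4,0],[-6.5,-3,0],[-7.8,-3.6,0],[-9,-4.2,0],[-10.1,-4.69,0]],"roll":[0,0,0,0,0,0,0,0]}' 30
python3 - <<'E'
from h import *
st()
w=cam("wrist");cv2.imwrite("pics/w4.png",w['color'])
s=cam("scene");crop(s,120,90,360,270,3,"pics/s4.png")
E
```

```text
time: 4.8
tool_pos: [0.408, -0.3433, 0.1152]
tool_rot: [-3.141, -0.001, 1.889]
contact_force: [0.7, -0.0, -1.3]
opening: 0.0119
{'time': np.float64(4.8), 'tool_pos': array([ 0.408 , -0.3433,  0.1152]), 'tool_rot': array([-3.1408e+00, -1.5000e-03,  1.8893e+00]), 'contact_force': array([ 0.6697, -0.0459, -1.3101]), 'opening': np.float64(0.0119)}
```

View pics/w4.png

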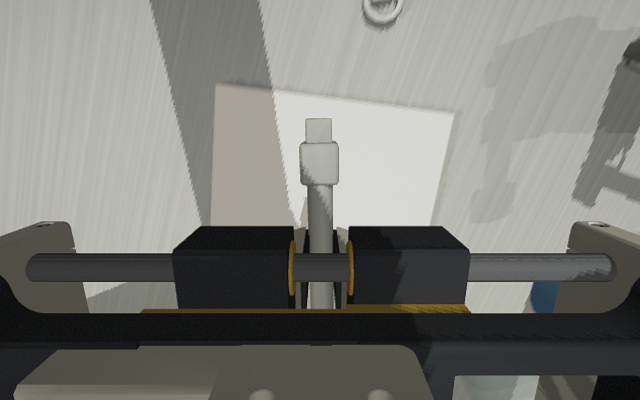

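View pics/s4.png

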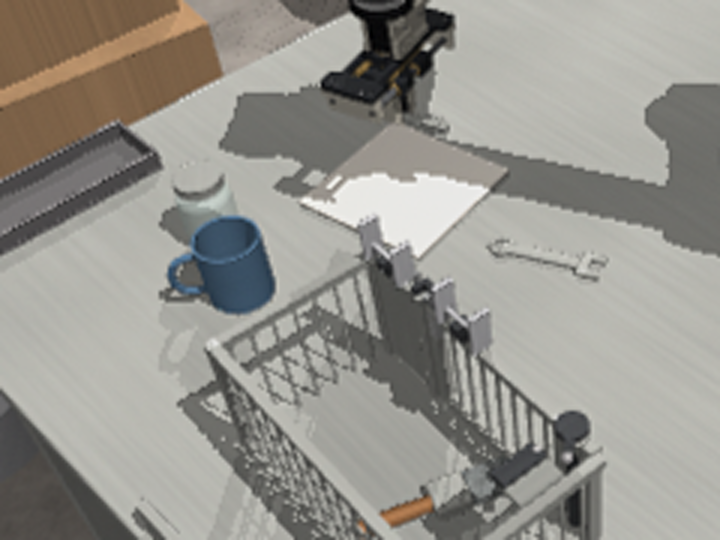

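```bash
python3 - <<'E'
from h import *
w=cam("wrist")
p,q=onz(w,216.5,84,.008),onz(w,454,112.5,.008); print(p,q,np.linalg.norm(p-q))
u=(q-p)/np.linalg.norm(q-p); n=np.array([u[1],-u[0],0]); print('centre',(p+q)/2+.1*n)
E
python3 -m crank '{"claw":[0,0,0,0,0,0,0,0],"delta_pos":[[0,0,0.8],[0,0,1.6],[0,0,2.4],[0,0,3.2],[0,0,3.7],[0,0,4],[0,0,4],[0,0,4]],"roll":[0,0,0,0,0,0,0,0]}' 30
```

```text
[ 0.29798596 -0.28201384  0.008     ] [ 0.4909126  -0.24237594  0.008     ] 0.1969564706183571
centre [ 0.41457449 -0.36014884  0.008     ]
time: 5.62
tool_pos: [0.4095, -0.3409, 0.0158]
tool_rot: [-3.141, -0.001, 1.891]
contact_force: [0.1, 0.4, -2.4]
opening: 0.0118
```

```bash
python3 -m crank '{"claw":[0,0,0,0,0.3,0.6,1,1],"delta_pos":[[-0.1,0,0.05],[-0.2,0,0.12],[-0.2,0,0.17],[-0.2,0,0.17],[-0.2,0,0.17],[-0.2,0,0.17],[-0.2,0,0.17],[-0.2,0,0.17]],"roll":[0,0,0,0,0,0,0,0]}' 30
```

```text
time: 6.28
tool_pos: [0.4111, -0.3466, 0.0118]
tool_rot: [3.141, 0.001, 1.89]
contact_force: [-0.3, -0.2, 0.1]
opening: 0.0341
```

```bash
python3 -m crank '{"claw":[1,1,1,1,1,1,1,1],"delta_pos":[[0,0,0],[0,0,0],[0,0,0],[0,0,0],[0,0,-0.4],[0,0,-1.4],[0,0,-2.8],[0,0,-4.2]],"roll":[0,0,0,0,0,0,0,0]}' 30;  python3 - <<'E'
from h import *
st()
w=cam("wrist");cv2.imwrite("pics/w5.png",w['color'])
s=cam("scene");crop(s,120,90,360,270,3,"pics/s5.png")
d=cam("side");crop(d,200,90,480,290,2.8,"pics/d5.png")
E
```

```text
time: 6.95
tool_pos: [0.4104, -0.3458, 0.1178]
tool_rot: [-3.141, -0.002, 1.89]
contact_force: [0.7, 0.1, -0.7]
opening: 0.0876
{'time': np.float64(6.95), 'tool_pos': array([ 0.4104, -0.3458,  0.1178]), 'tool_rot': array([-3.1409e+00, -1.7000e-03,  1.8902e+00]), 'contact_force': array([ 0.6804,  0.0518, -0.6795]), 'opening': np.float64(0.0876)}
```

View pics/w5.png

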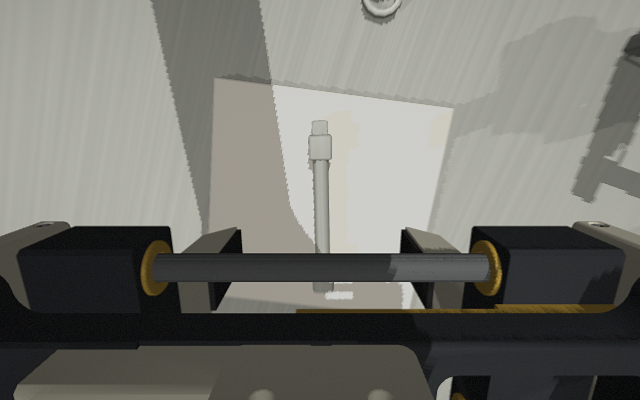

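View pics/d5.png

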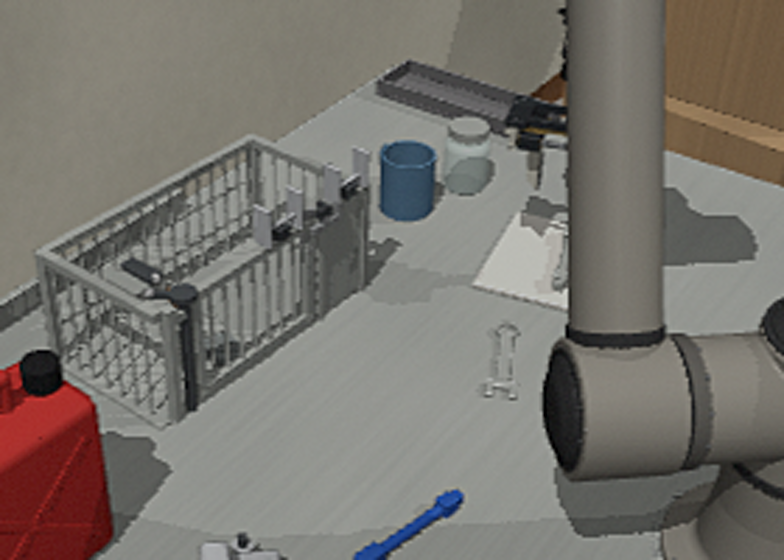

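View pics/s5.png

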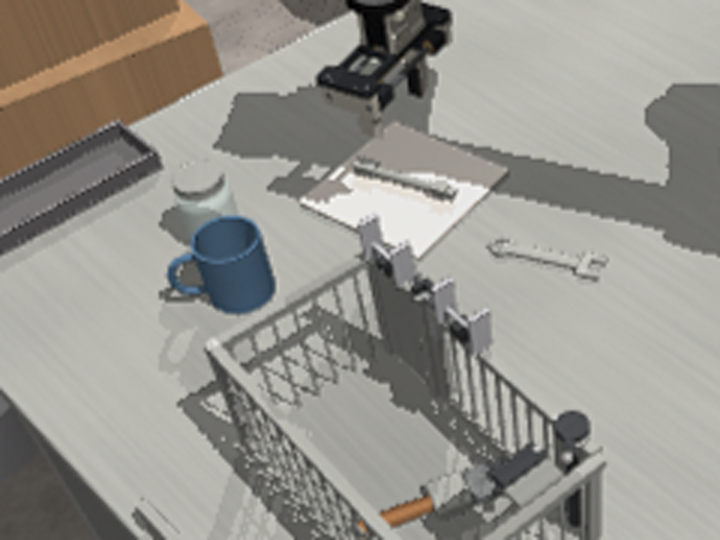

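The bar lies on the tile near its middle (scene ~(255,150)) with the gripper clear of it. All four paddles are now unobstructed in both views, so I'll enlarge them.

Run:
```python
from h import *
s=cam("scene");crop(s,230,155,300,215,10,"pics/s6.png")
d=cam("side");crop(d,280,135,340,185,12,"pics/d6.png")
```

```text
(no output)
```

View pics/s6.png

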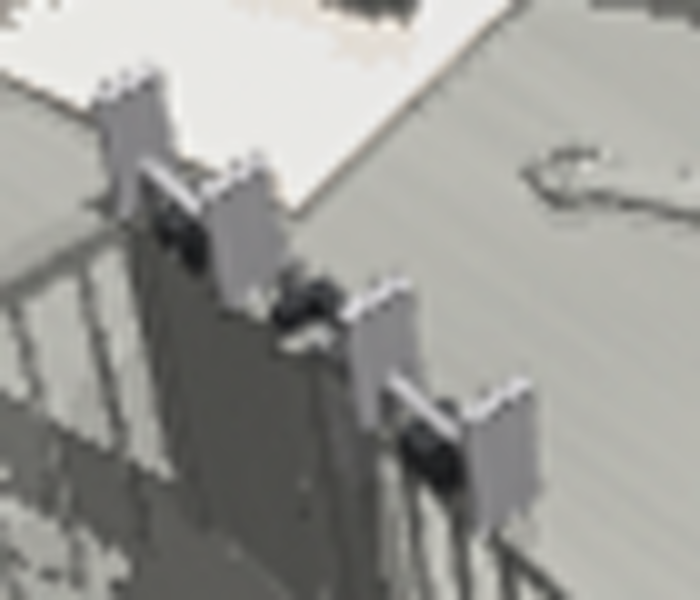

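View pics/d6.png

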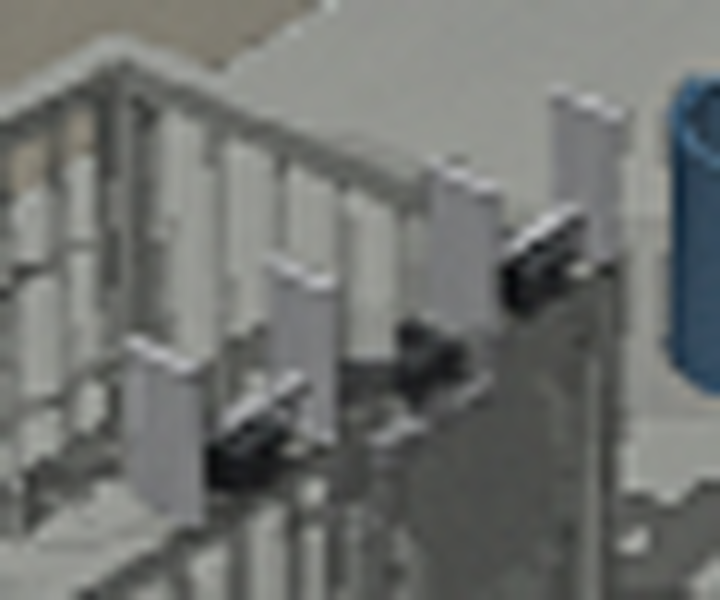

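Run:
```python
from h import *
s=cam("scene");d=cam("side")
P=[]
for a,b in zip([(127,86),(237,171),(378,298),(498,398)],[(587,105),(463,178),(303,272),(163,355)]):
    # cubic resize centre offset
    p,r=tri([(s,230+(a[0]+.5)/10-.5,155+(a[1]+.5)/10-.5),(d,280+(b[0]+.5)/12-.5,135+(b[1]+.5)/12-.5)]);P.append(p);print(np.round(p,4),np.round(r,4))
P=np.array(P);f=(P[0]+P[1])/2;g=(P[2]+P[3])/2
print('frame',f,'gate',g,np.linalg.norm(P[0]-P[1]),np.linalg.norm(P[2]-P[3]),np.linalg.norm(f-g))
v=np.polyfit(P[:,1],P[:,0],1);print('dx/dy',v,'yaw deg',-np.degrees(np.arctan(v[0])))
```

```text
[ 0.6118 -0.1369  0.2151] [0.0001 0.0001]
[ 0.6148 -0.0806  0.217 ] [0.0007 0.0007]
[ 0.6203 -0.0119  0.2166] [0.0005 0.0005]
[0.6242 0.044  0.2174] [0.0003 0.0003]
frame [ 0.6133398  -0.10874695  0.21605794] gate [0.62224735 0.01605532 0.21701206] 0.0564722940588592 0.05604581786556634 0.12512337817210484
dx/dy [0.06979378 0.62102822] yaw deg -3.992414816868216
```

```bash
python3 -m crank '{"claw":[1,1,1,1,1,1,1,1],"delta_pos":[[0,0,-1],[0,0,-2.2],[0.2,0.4,-3.4],[0.6,1,-4.6],[1,1.8,-5.7],[1.5,2.6,-5.7],[2.2,3.6,-5.7],[3,4.6,-5.7]],"roll":[-0.5,-1.2,-2,-2.8,-3.6,-4.4,-5,-5.6]}' 20
cat > go.py <<'E'
import sys
from h import *
# args: x y z yawdeg -> units from measured pose
s=robot.observe();x,y,z,yw=map(float,sys.argv[1:5])
R=Ro.from_euler('xyz',s['tool_rot']).as_matrix()
d=R.T@(np.array([x,y,z])-s['tool_pos'])/.025
a=np.degrees(s['tool_rot'][2]); r=-((yw-a+180)%360-180)/6
print('units',np.round(d,2),'roll',round(r,2),'q',np.round(s['qpos'],2))
E
python3 go.py 0.6133 -0.1087 0.26 176
```

```text
time: 7.97
tool_pos: [0.4969, -0.2385, 0.2581]
tool_rot: [-3.141, -0.001, 2.479]
contact_force: [0.5, 0.2, -1.2]
opening: 0.0918
units [-0.47  6.96 -0.08] roll -5.67 q [-0.59  0.37  1.4  -0.    1.38 -1.49]
```

```bash
python3 -m crank '{"claw":[1,1,1,1,1,1,1,1],"delta_pos":[[-0.1,1,0],[-0.2,2.2,0],[-0.3,3.5,0],[-0.4,4.8,0],[-0.5,6,0],[-0.5,6.7,0],[-0.5,6.96,0],[-0.5,6.96,0]],"roll":[-1,-2,-3,-4,-5,-5.67,-5.67,-5.67]}' 20; python3 go.py 0.6133 -0.1087 0.185 176
python3 - <<'E'
from h import *
w=cam("wrist");cv2.imwrite("pics/w7.png",w['color'])
s=cam("scene");crop(s,200,110,320,210,6,"pics/s7.png")
E
```

```text
time: 8.63
tool_pos: [0.6139, -0.1086, 0.2573]
tool_rot: [3.141, -0.003, 3.07]
contact_force: [-0.1, -0.9, -0.0]
opening: 0.0918
units [ 0.02 -0.01  2.89] roll -0.01 q [-0.3   0.51  1.17  0.    1.46 -1.8 ]
```

View pics/w7.png

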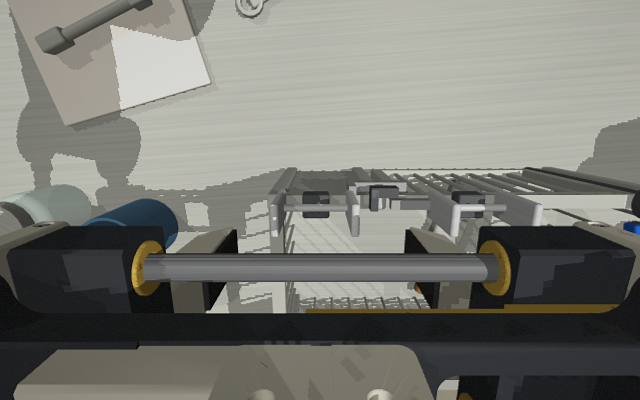

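View pics/s7.png

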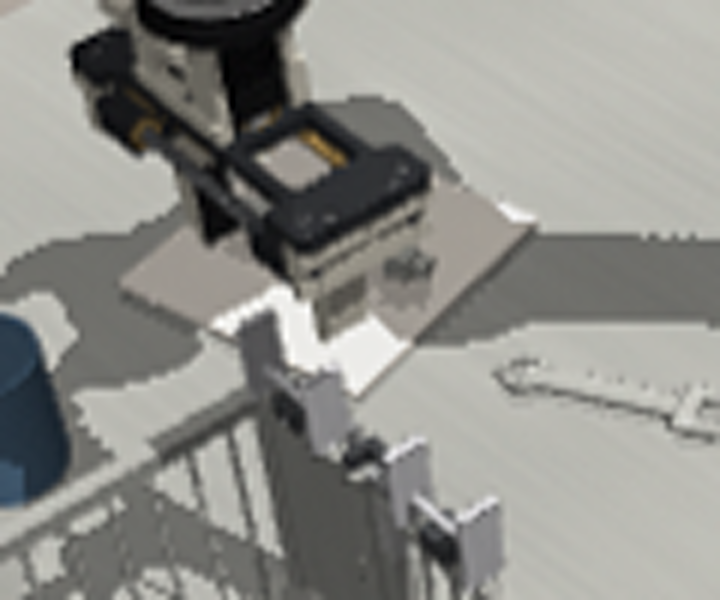

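Run:
```python
from h import *
w=cam("wrist")
for p in [[.6118,-.1369,.216],[.6148,-.0806,.216],[.6203,-.0119,.216]]:
  for dx in(-.012,.012): print(p[1],dx,np.round(proj(w,[p[0]+dx,p[1],p[2]]),1))
crop(w,250,160,570,260,2.5,"pics/w8.png")
```

```text
-0.1369 -0.012 [281.2 205.4]
-0.1369 0.012 [284.8 238.5]
-0.0806 -0.012 [364.4 203.8]
-0.0806 0.012 [365.7 237. ]
-0.0119 -0.012 [466.2 204.5]
-0.0119 0.012 [464.7 237.7]
```

View pics/w8.png

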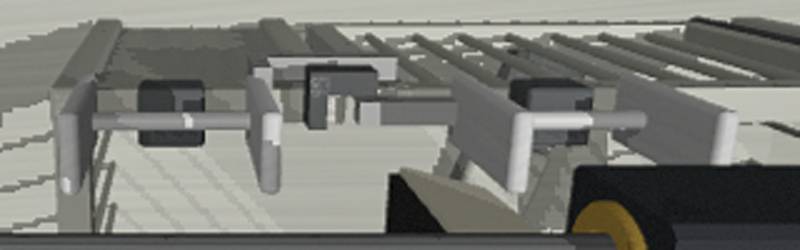

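```bash
python3 -m crank '{"claw":[1,1,1,1,1,1,1,1],"delta_pos":[[0,-0.1,0.5],[0,-0.1,1.1],[0,-0.1,1.8],[0,-0.1,2.4],[0,-0.1,2.8],[0,-0.1,2.88],[0,-0.1,2.88],[0,-0.1,2.88]],"roll":[0,0,0,0,0,0,0,0]}' 20
python3 - <<'E'
from h import *
st()
w=cam("wrist");cv2.imwrite("pics/w9.png",w['color'])
s=cam("scene");crop(s,200,110,320,210,6,"pics/s9.png")
E
```

```text
time: 9.45
tool_pos: [0.6138, -0.1129, 0.1879]
tool_rot: [-3.141, 0.001, 3.07]
contact_force: [-0.8, 0.2, 0.3]
opening: 0.0919
{'time': np.float64(9.45), 'tool_pos': array([ 0.6138, -0.1129,  0.1879]), 'tool_rot': array([-3.1412e+00,  1.4000e-03,  3.0695e+00]), 'contact_force': array([-0.7683,  0.1606,  0.3234]), 'opening': np.float64(0.0919)}
```

View pics/w9.png

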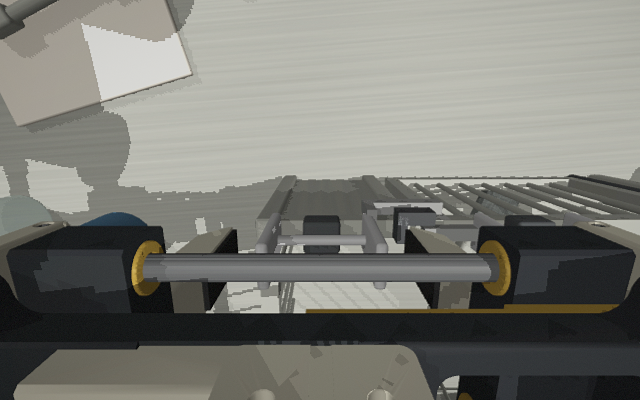

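View pics/s9.png

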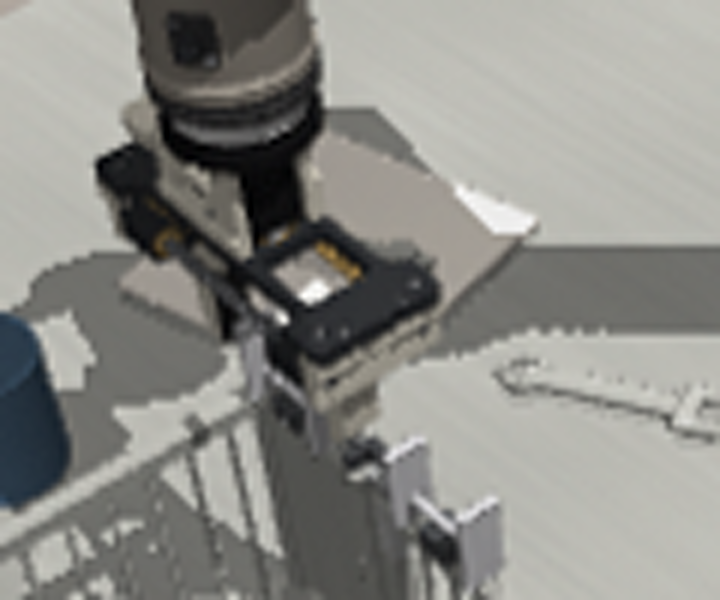

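```bash
python3 -m crank '{"claw":[1,0.5,0,0,0,0,0,0],"delta_pos":[[0,0,0.1],[0,0,0.1],[0,0,0.1],[0,0,0.1],[0,0,0.1],[0,0,0.1],[0,0,0.1],[0,0,0.1]],"roll":[0,0,0,0,0,0,0,0]}' 20
python3 -m crank '{"claw":[0,0,0,0,0,0,0,0],"delta_pos":[[0,0,0],[0,0,0],[0,0,0],[0,0,0],[0,0,0],[0,0,0],[0,0,0],[0,0,0]],"roll":[0,0,0,0,0,0,0,0]}' 25
```

```text
time: 10.22
tool_pos: [0.6136, -0.1126, 0.1846]
tool_rot: [-3.141, 0.0, 3.07]
contact_force: [-0.0, -0.9, 0.7]
opening: 0.0499
time: 10.88
tool_pos: [0.6136, -0.1126, 0.1848]
tool_rot: [-3.141, 0.0, 3.07]
contact_force: [-1.4, -2.8, 3.7]
opening: 0.0373
```

```bash
python3 -m crank '{"claw":[0.3,0.6,1,1,1,1,1,1],"delta_pos":[[0,0,0],[0,0,0],[0,0,0],[0,0,0],[0,0,-0.3],[0,0,-1],[0,0,-1.9],[0,0,-2.6]],"roll":[0,0,0,0,0,0,0,0]}' 20
python3 - <<'E'
from h import *
st()
w=cam("wrist");cv2.imwrite("pics/w10.png",w['color'])
d=cam("side");crop(d,270,125,350,185,9,"pics/d10.png")
E
python3 go.py 0.6225 0.0125 0.25 176
```

```text
time: 11.55
tool_pos: [0.6138, -0.1121, 0.2512]
tool_rot: [3.141, 0.001, 3.071]
contact_force: [0.5, -0.3, 0.2]
opening: 0.0793
{'time': np.float64(11.55), 'tool_pos': array([ 0.6138, -0.1121,  0.2512]), 'tool_rot': array([3.1414e+00, 9.0000e-04, 3.0706e+00]), 'contact_force': array([ 0.5254, -0.2502,  0.1641]), 'opening': np.float64(0.0793)}
units [0.06 5.01 0.13] roll -0.01 q [-0.3   0.51  1.18  0.    1.44 -1.8 ]
```

View pics/w10.png

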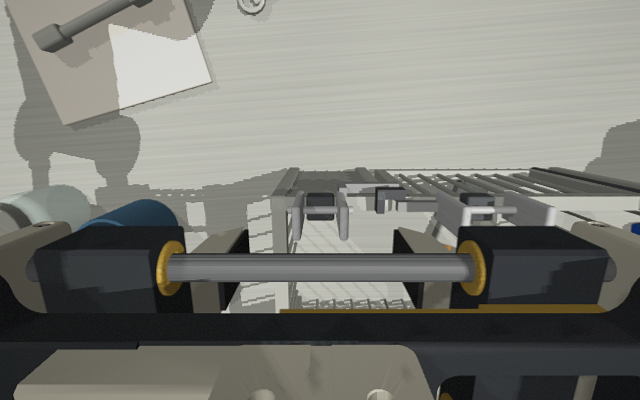

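View pics/d10.png

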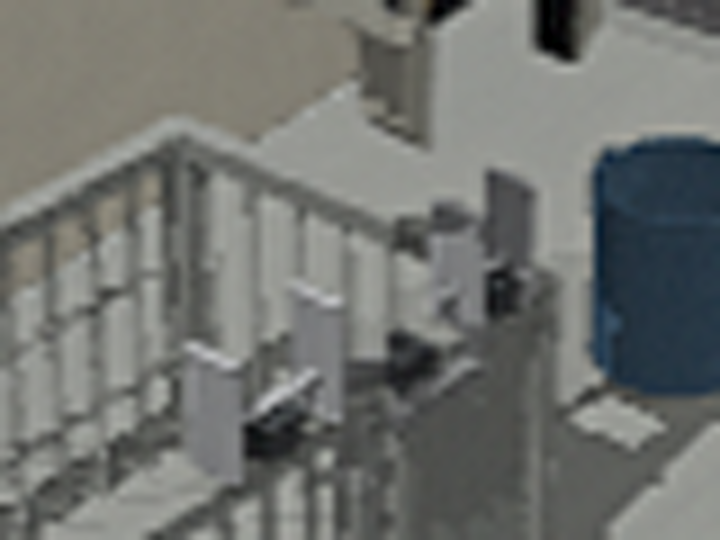

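The frame's catch is home: paddles at wrist u 298/342 against 278/357 before, about 31 mm between centres. Next is the gate's catch.

```bash
python3 -m crank '{"claw":[1,1,1,1,1,1,1,1],"delta_pos":[[0,1,0],[0,2.2,0],[0,3.5,0],[0,4.5,0],[0.05,5,0],[0.05,5,0.8],[0.05,5,1.5],[0.05,5,1.5]],"roll":[0,0,0,0,0,0,0,0]}' 20
python3 - <<'E'
from h import *
st()
w=cam("wrist");cv2.imwrite("pics/w11.png",w['color'])
E
python3 go.py 0.6225 0.0125 0.185 176
```

```text
time: 12.32
tool_pos: [0.6191, 0.0126, 0.2078]
tool_rot: [-3.142, -0.007, 3.071]
contact_force: [-0.6, 0.9, -0.8]
opening: 0.0921
{'time': np.float64(12.3167), 'tool_pos': array([0.6191, 0.0126, 0.2078]), 'tool_rot': array([-3.1416, -0.0074,  3.0709]), 'contact_force': array([-0.6363,  0.9388, -0.7944]), 'opening': np.float64(0.0921)}
units [-0.11  0.02  0.99] roll -0.01 q [-0.1   0.53  1.26 -0.    1.35 -1.6 ]
```

View pics/w11.png

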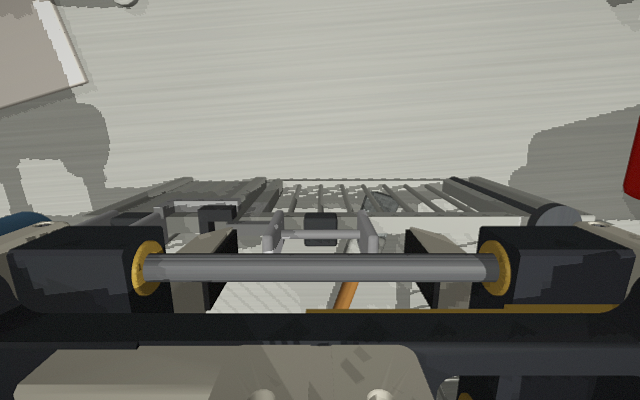

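```bash
python3 -m crank '{"claw":[1,1,1,0.5,0,0,0,0],"delta_pos":[[-0.1,0,0.4],[-0.1,0,0.8],[-0.1,0,0.92],[-0.1,0,0.92],[-0.1,0,0.92],[-0.1,0,0.92],[-0.1,0,0.92],[-0.1,0,0.92]],"roll":[0,0,0,0,0,0,0,0]}' 40
python3 -m crank '{"claw":[0,0,0,0,0,0,0,0],"delta_pos":[[0,0,0],[0,0,0],[0,0,0],[0,0,0],[0,0,0],[0,0,0],[0,0,0],[0,0,0]],"roll":[0,0,0,0,0,0,0,0]}' 40
python3 - <<'E'
from h import *
st()
w=cam("wrist");cv2.imwrite("pics/w12.png",w['color'])
E
```

```text
time: 13.03
tool_pos: [0.6239, 0.0122, 0.1895]
tool_rot: [-3.142, 0.001, 3.07]
contact_force: [-0.1, -0.7, -0.2]
opening: 0.0632
time: 13.7
tool_pos: [0.624, 0.012, 0.1899]
tool_rot: [-3.141, 0.002, 3.07]
contact_force: [-1.2, -1.4, 5.8]
opening: 0.0356
{'time': np.float64(13.7), 'tool_pos': array([0.624 , 0.012 , 0.1899]), 'tool_rot': array([-3.1411e+00,  1.5000e-03,  3.0705e+00]), 'contact_force': array([-1.1986, -1.3848,  5.7816]), 'opening': np.float64(0.0356)}
```

View pics/w12.png

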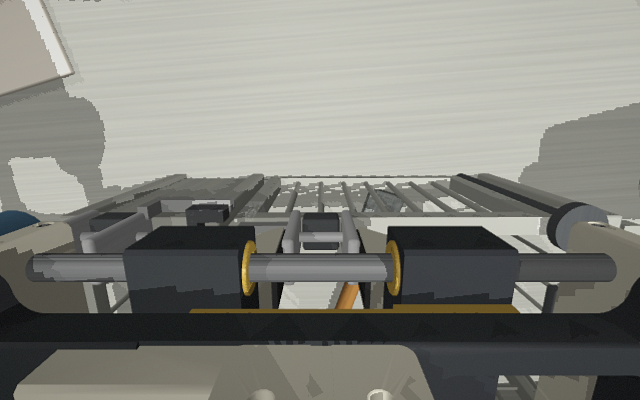

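```bash
python3 -m crank '{"claw":[0,0,0,0,0,0,0,0],"delta_pos":[[0.22,0,0],[0.67,0.04,0],[1.11,0.1,0],[1.55,0.19,0],[1.98,0.31,0],[2.4,0.47,0],[2.6,0.55,0],[2.6,0.55,0]],"roll":[0.33,1,1.67,2.33,3,3.67,4,4]}' 45
python3 - <<'E'
from h import *
st()
s=robot.observe();H=np.array([.6354,.1716]);v=s['tool_pos'][:2]-H;print(np.linalg.norm(v),np.degrees(np.arctan2(v[0],-v[1])),np.degrees(s['tool_rot'][2]))
w=cam("wrist");cv2.imwrite("pics/w13.png",w['color'])
c=cam("scene");crop(c,180,110,360,260,4,"pics/s13.png")
E
```

```text
time: 14.42
tool_pos: [0.5592, 0.0302, 0.1899]
tool_rot: [-3.141, 0.001, 2.65]
contact_force: [0.1, -4.6, 5.5]
opening: 0.0358
{'time': np.float64(14.4167), 'tool_pos': array([0.5592, 0.0302, 0.1899]), 'tool_rot': array([-3.1405e+00,  1.5000e-03,  2.6502e+00]), 'contact_force': array([ 0.1118, -4.6424,  5.527 ]), 'opening': np.float64(0.0358)}
0.16063226656289128 -28.32547057898404 151.84251395386042
```

View pics/s13.png

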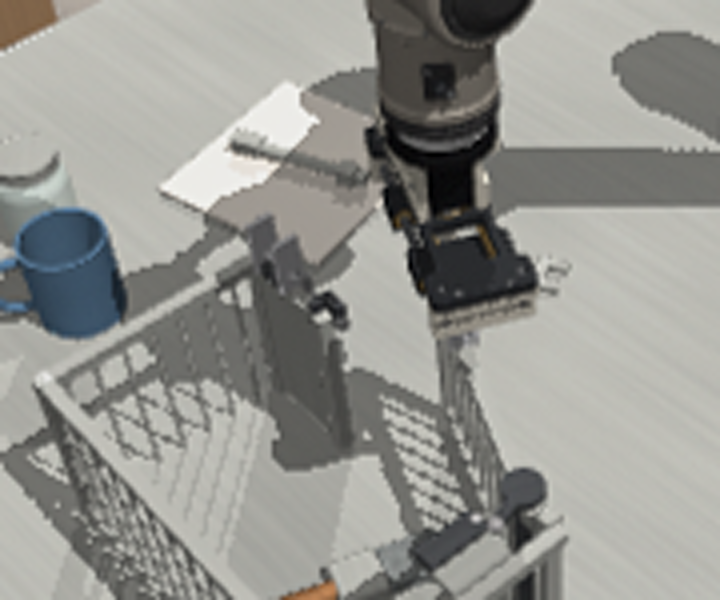

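View pics/w13.png

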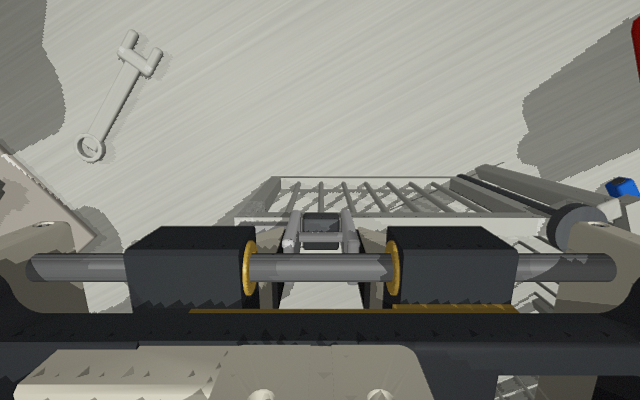

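The gate is at about 24° and following the grip. I'll carry on through the detent.

```bash
python3 -m crank '{"claw":[0,0,0,0,0,0,0,0],"delta_pos":[[0.45,0.02,0],[0.89,0.06,0],[1.33,0.14,0],[1.76,0.25,0],[2.19,0.39,0],[2.6,0.55,0],[3,0.75,0],[3.39,0.97,0]],"roll":[0.67,1.33,2,2.67,3.33,4,4.67,5.33]}' 45
python3 go.py 0.5 0.1 0.19 100
```

```text
time: 15.18
tool_pos: [0.4956, 0.0912, 0.1899]
tool_rot: [-3.14, 0.001, 2.09]
contact_force: [-3.5, -5.2, 8.9]
opening: 0.0354
units [ 0.22  0.33 -0.01] roll 3.29 q [ 0.03  0.34  1.64 -0.    1.17 -0.49]
```

```bash
python3 -m crank '{"claw":[0,0,0,0,0,0,0,0],"delta_pos":[[0.45,0.02,0],[0.89,0.06,0],[1.33,0.14,0],[1.76,0.25,0],[2.19,0.39,0],[2.4,0.47,0],[2.6,0.55,0],[2.6,0.55,0]],"roll":[0.67,1.33,2,2.67,3.33,3.67,4,4]}' 45
python3 - <<'E'
from h import *
st()
s=robot.observe();H=np.array([.6354,.1716]);v=s['tool_pos'][:2]-H;print(np.linalg.norm(v),np.degrees(np.arctan2(v[0],-v[1])),np.degrees(s['tool_rot'][2]))
w=cam("wrist");cv2.imwrite("pics/w14.png",w['color'])
c=cam("scene");crop(c,180,90,380,260,4,"pics/s14.png")
d=cam("side");crop(d,200,90,480,290,2.8,"pics/d14.png")
E
```

```text
time: 15.85
tool_pos: [0.4746, 0.1555, 0.1898]
tool_rot: [-3.14, 0.0, 1.673]
contact_force: [-7.6, -4.4, 12.9]
opening: 0.0355
{'time': np.float64(15.85), 'tool_pos': array([0.4746, 0.1555, 0.1898]), 'tool_rot': array([-3.1395e+00,  3.0000e-04,  1.6734e+00]), 'contact_force': array([-7.6244, -4.4376, 12.9217]), 'opening': np.float64(0.0355)}
0.16158686720769933 -84.2673548358747 95.8786853645816
```

View pics/s14.png

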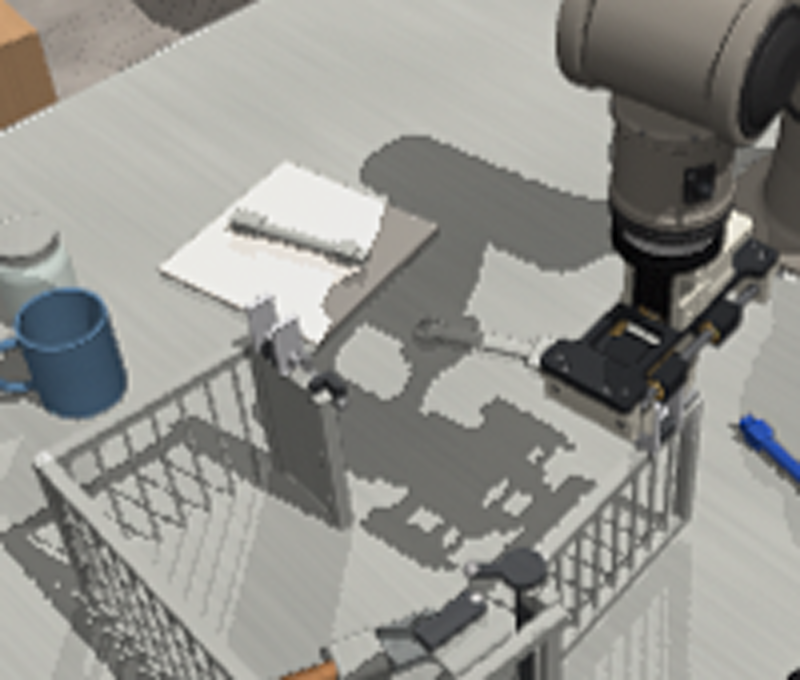

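View pics/w14.png

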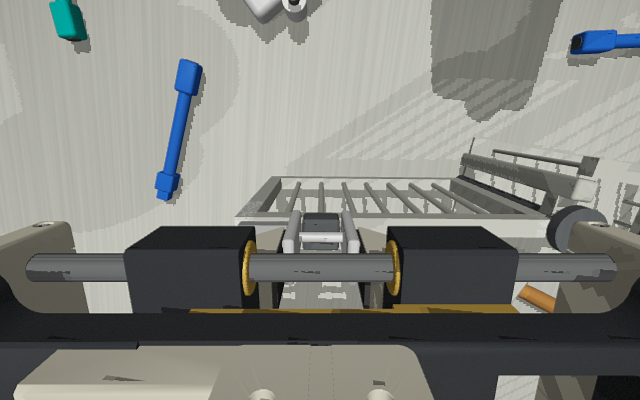

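View pics/d14.png

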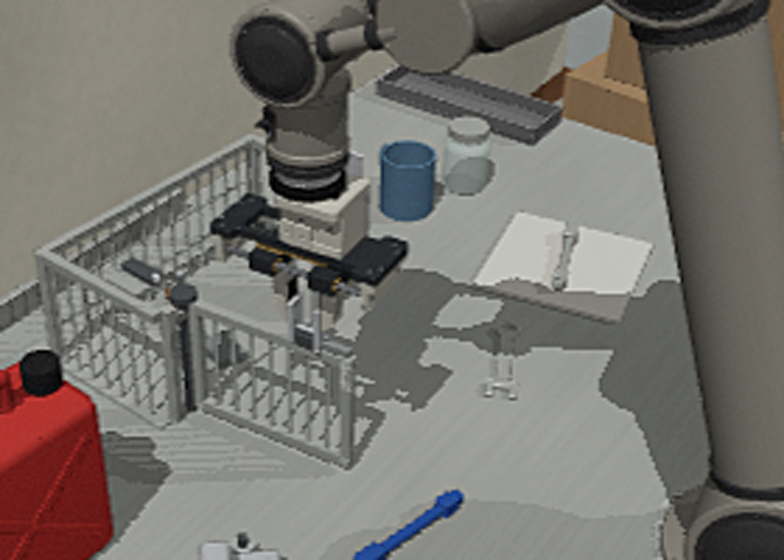

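```bash
python3 -m crank '{"claw":[0,0,0,0,0,0,0,0],"delta_pos":[[0,0,0],[0,0,0],[0,0,0],[0,0,0],[0,0,0],[0,0,0],[0,0,0],[0,0,0]],"roll":[0,0,0,0,0,0,0,0]}' 45
python3 - <<'E'
from h import *
st(); c=cam("scene");d=cam("side")
a=tri([(c,180+694/4,90+402/4),(d,200+350/2.8,90+355/2.8)]);print('free corner',a)
v=a[0][:2]-np.array([.6337,.1746]);print(np.linalg.norm(v),'gate deg',-np.degrees(np.arctan2(v[0],-v[1]))-4)
print('bar ends', [onz(c,180+u/4,90+w/4,.0175) for u,w in [(234,220),(366,254)]])
st()
E
```

```text
time: 16.67
tool_pos: [0.4747, 0.1546, 0.1898]
tool_rot: [-3.139, 0.001, 1.675]
contact_force: [-6.5, -4.1, 12.7]
opening: 0.0354
{'time': np.float64(16.6667), 'tool_pos': array([0.4747, 0.1546, 0.1898]), 'tool_rot': array([-3.1393e+00,  6.0000e-04,  1.6746e+00]), 'contact_force': array([-6.4525, -4.1365, 12.6653]), 'opening': np.float64(0.0354)}
free corner (array([0.42556394, 0.15456448, 0.16383239]), [np.float64(0.003383833698397879), np.float64(0.0033838336983979325)])
0.20909816158895383 gate deg 80.50155474964792
bar ends [array([ 0.43817501, -0.42166599,  0.0175    ]), array([ 0.38194721, -0.28590118,  0.0175    ])]
{'time': np.float64(16.7667), 'tool_pos': array([0.4747, 0.1547, 0.1898]), 'tool_rot': array([-3.1393e+00,  5.0000e-04,  1.6746e+00]), 'contact_force': array([-6.0069, -3.4134, 12.2212]), 'opening': np.float64(0.0355)}
```

The gate measures about 80° and is still. The bar's middle is at about (0.41, −0.354), within about 10 mm of the tile's centre, and the grip is holding. I'm handing in.

```bash
python3 -c "
from cell import robot
print(robot.hand_in())"
```

```text
the job is handed in; nothing more can be done
None
```

I laid the steel bar across the middle of the white tile and let go. Next I squeezed the frame's catch home, then gripped the gate's catch and swung the gate past its detent. I handed in at about 16.8 s of the 67 s allowed, still holding the gate open; the hand-in gave no verdict.

- **Gate:** about 80°, from the cameras (80.5°) and the tool's turn (about 80°). It was still, and I was gripping its catch with the grip force set to 45 N (opening 35.5 mm).
- **Bar:** its middle measured within about 10 mm of the tile's centre.
- **Frame catch:** the fingers closed to 37 mm over its paddles, and the wrist view showed them about 31 mm apart at their centres after I let go. In the last picture they still looked squeezed in.
- **Bystanders:** I saw none displaced in the last pictures, but I did not measure them.

**Disagreements:** the wrist camera put the catches about 3–4 mm further right than the two fixed cameras did. I went by the wrist camera when centring on them. The last readings also showed about 12 N upward and 7 N sideways on the wrist while holding, well inside the limit.

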